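Release the brown mailing tube from the packing-bench rack

ROBOT

A 6-joint arm with a two-finger parallel gripper is mounted at the origin on the work surface. World frame = base frame: x ahead of the robot, y to its left, z up, the work surface at z = 0. Lengths are in mm, angles in rad, forces in N, time in s.
With the tool pointing down it reaches from about 250 to 800 mm from the base axis. Payload 8.5 kg.
Tool frame: the origin (TCP) lies between the finger pads; the fingertips stand 14 mm ahead of it and the grasp point (between the pads) lies 5 mm behind it (tip_reach is the distance from the TCP to the fingertips, in mm); z points along the fingers, y is the direction in which the jaws open and shut (so a half turn about z gives the same grasp; the last joint's range is limited). The gripper opens to 85 mm and grips with 20 to 120 N. Pads are 22 mm wide; open, the fingers measure 114 mm over their backs; the gripper's body (76 mm by 85 mm) begins 54 mm behind the grasp point. The pads swing forward as they close: fully open they stand 13 mm farther back than shut.
Start: joints at [1.144, 0.238, -0.013, 1.319, 0, 1.571], TCP at [217.31, 477.867, 245.276] pointing down, gripper open.
Joint ranges: [-2.66, 2.66], [-1.03, 1.9], [-1.14, 1.46], [-1.82, 2.27], [-1.45, 1.34], [-3.14, 3.14]. Speed limits (rad/s): [2.22, 2.22, 2.79, 3.14, 3.14, 3.14].

INTERFACE

Orientations are given as a rotation vector (axis times angle).
In Python, from rig import * gives the robot as it stands.
- The arm moves only by the tool carry_out, never from a script. Its argument "deltas" is a list of rows, each an object with "dp": the shift along the tool's x, y, z normalised to -1 to 1, where 1 is 20 mm, a list of three; "roll": the turn about the tool's z normalised to -1 to 1, where 1 is 4 degrees; "fingers": the finger opening in mm, from 0 to 85.4. In form: [{"dp": [dx, dy, dz], "roll": roll, "fingers": fingers}, ...]. A call has 1 to 8 rows; each row shifts and turns the commanded pose from where the row before left it, along the tool's axes as they then stand; what a row does not reach is not made up. A row lasts 1/10 s, in which the tool goes at most 50 mm and 8.59 degrees, less where a joint would pass 70% of its speed; a pose out of reach is approached as far as the arm can. A call with a number of a shift or a turn outside -1 to 1 is refused whole. A call with a gripper value outside its range is refused whole. The fingers move at their own pace and stop on an object; the grip force is fixed at half the most. Time passes only in rows, so rows that do not move let the fingers close. It gives the time, the measured TCP pose, the force and the opening at its end, in the units of the state.
- read_state(): the state, without advancing time (a new reading comes with each control period).
- capture(name): name is "side" or "top"; returns a dict with "frame" (400x640x3 uint8, red, green, blue), "fx", "fy", "cx", "cy" (pixels), "eye" and "attitude" of the camera in the world. Camera axes: x right, y up, looking along -z (the intrinsics and any distortion apply to the point x, -y, -z); pixel columns grow to the right and rows downward; lengths in mm; the calibration is good to about 2 mm. A picture is of the moment at which its call begins. There is no depth.
- job_done(): hands the job in, once; it reports no verdict.
The state is a dict: "t": time; "joints": joint angles; "qvel": joint speeds; "joint_efforts": joint torques, N m; "position": TCP position; "ee_rot": TCP orientation; "ft_force": force on the tool from outside, world axes, zero at the start; "moment": the same for the moment, N m; "opening": finger opening in mm.
Only numpy, scipy, OpenCV 4.12 (cv2) and the standard library are available. Lean on these libraries where they do the work, as an engineer would, in place of code of your own. Each camera call takes 0.05 s, during which the arm holds its last target.

TASK

The rack on the packing bench holds a brown and a black mailing tube, each behind a heavy steel flap with its own lever beside it. Press down the green pad at the long end of the lever on the brown tube's side and keep it down until the brown tube has rolled out into the tray, then ease the lever back up so that the flap closes without slamming, and come away. Leave the black tube where it is, keep the gripper off the tubes and flaps, and do not disturb the other things on the bench.

Things in the scene. Friction and masses are not known exactly. Their poses are not given: they have to be found in the camera images.
- rack: Fixed two-lane tube rack, blue walls on a grey base plate 345 x 420 mm, about 140 mm high. Origin on the bench below the two flap plates, midway between the lanes; x points uphill (away from the robot), y to the left lane. Lane centres at y = +0.072 (left) and -0.072 (right); levers run along x outside the lanes at y = +0.172 and -0.172.
- tray (a point): Centre of the tray floor, 10 mm above the bench, at x = -0.118, y = 0 in the rack's frame. The tray, divided between the lanes, reaches from the foot of the 14 degree white ramp (x = -0.06) to a front wall (x = -0.176) 55 mm high. Tubes roll into it towards -x.
- brown_tube: Brown cardboard mailing tube with white end caps, 50 mm diameter, 120 mm long, about 0.12 kg. Origin at its centre, y along the tube (turns as it rolls). At first it leans on the flap of one lane, centre at x = 0.031 and 79 mm above the bench; lying in the tray its centre is 35 mm above the bench.
- black_tube: Black mailing tube with red end caps, same size and mass, origin at its centre; it lies in the other lane and must stay there.
- left_flap: Steel flap of the left lane, 1.4 kg give or take a quarter. A plate 126 mm wide, 75 mm high and 12 mm thick hanging in front of the tube; origin in the plate 5 mm below its top, 125 mm above the bench. Its hinge lies 70 mm uphill of that (+x of the rack), along y. Rises 1.5 rad per rad of lever, and falls shut by its own weight. Not to be touched by the robot.
- right_flap: Steel flap of the right lane, 1.4 kg give or take a quarter. A plate 126 mm wide, 75 mm high and 12 mm thick hanging in front of the tube; origin in the plate 5 mm below its top, 125 mm above the bench. Its hinge lies 70 mm uphill of that (+x of the rack), along y. Rises 1.5 rad per rad of lever, and falls shut by its own weight. Not to be touched by the robot.
- left_lever (a joint): Angle of the left lever, rad: 0 at rest (pad up, flap shut), 0.40 at the bottom stop (pad down, flap up 0.6 rad); from about 0.32 a tube can roll under. No spring, no catch: the flap's weight drives it back to 0 when let go. Returning faster than 1.5 rad/s (0.3 m/s at the pad) counts as slamming.
- right_lever (a joint): Angle of the right lever, rad: 0 at rest (pad up, flap shut), 0.40 at the bottom stop (pad down, flap up 0.6 rad); from about 0.32 a tube can roll under. No spring, no catch: the flap's weight drives it back to 0 when let go. Returning faster than 1.5 rad/s (0.3 m/s at the pad) counts as slamming.
- left_pad (a point): Centre of the top of the green press pad (60 mm along the lever, 45 mm wide) at the long end of the left lever, at rest 170 mm above the bench, at x = -0.244, y = +0.172 m in the rack's frame. Stroke 86 mm down, on a 216 mm arc about a pivot at x = -0.035, 113 mm high: almost vertical (within 8 mm); the pad tilts from 0.2 rad one way to 0.2 the other. Takes about 5 to 9 N.
- right_pad (a point): Centre of the top of the green press pad (60 mm along the lever, 45 mm wide) at the long end of the right lever, at rest 170 mm above the bench, at x = -0.244, y = -0.172 m in the rack's frame. Stroke 86 mm down, on a 216 mm arc about a pivot at x = -0.035, 113 mm high: almost vertical (within 8 mm); the pad tilts from 0.2 rad one way to 0.2 the other. Takes about 5 to 9 N.
- pencil_cup: Dark round pencil cup with pencils, 72 mm across, 95 mm high (pencils to 150 mm), loose, standing between the two press pads. Origin: centre of its underside. Leave alone.
- tape_roll: Grey ring-shaped roll of tape lying flat, 90 mm across, 35 mm high, loose, left of the rack. Origin: centre of its underside. Leave alone.
- small_carton: Small closed cardboard carton 110 x 80 x 60 mm, loose, right of the rack. Origin: centre of its underside. Leave alone.
There are look-alikes about, which are no part of the job. Leave any blue or orange look-alike of the brown_tube alone.

How it is judged:
By the outcome, as a careful person would: the job done as asked, in the order asked, and still so for the second after the job is handed in, with the robot touching nothing.
It also fails if it takes over 35 s, if anything falls off the work surface, if the arm or the gripper's body presses on something with over 40 N, if the wrist force passes 120 N, or if a joint passes its speed limit or range.

## Working session

There is one attempt and no reset: what is moved stays moved. The work goes in short steps, Python scripts to look and compute and a tool call to move; the robot and the scene stay as the last step left them, time stands still between calls to the robot, and variables do not carry over. Pictures are saved under pics/ and viewed, and the job is handed in when it is done.

Besides the shell and the picture viewer there is one more tool, called after "Request:" as name(argument=value, ...) on one line, values as JSON. carry_out: Moves the arm, as the interface text tells. Its arguments: {"type":"object","properties":{"deltas":{"type":"array","items":{"type":"object","properties":{"dp":{"type":"array","items":{"type":"number","minimum":-1,"maximum":1}},"roll":{"type":"number","minimum":-1,"maximum":1},"fingers":{"type":"number"}}}}},"required":["deltas"]}

```bash
mkdir -p pics; ls
python3 - <<'E'
from rig import *
import cv2,pickle
s=read_state(); print(s)
d={}
for n in("side","top"):
    c=capture(n); d[n]=c; cv2.imwrite(f"pics/{n}0.png",c["frame"][:,:,::-1])
    print(n,{k:v for k,v in c.items() if k!="frame"})
pickle.dump(d,open("c0.pkl","wb"))
E
```

```text
pics
{'t': 0.0, 'joints': array([ 1.14403582e+00,  2.38802080e-01, -1.42345816e-02,  1.31919213e+00,
        2.20683225e-05,  1.57080188e+00]), 'qvel': array([-0.00041046,  0.00010328, -0.00117672, -0.00029745, -0.00024137,
        0.00268835]), 'joint_efforts': array([ 2.97374427e-03, -5.38774645e+01,  3.46440840e+01,  1.82986341e-02,
        1.88938902e-04,  1.78006474e-05]), 'position': array([217.14636749, 477.56899389, 244.67408978]), 'ee_rot': array([-6.65217988e-01, -3.07002333e+00,  2.19151309e-03]), 'ft_force': array([-1.08382443,  1.05162057, -0.19765808]), 'moment': array([ 0.01320927, -0.01285217, -0.0385247 ]), 'opening': 85.48111538255422}
side {'fx': 380.7039445857945, 'fy': 380.7039445857945, 'cx': 323.68692522111877, 'cy': 199.70354644791772, 'eye': array([ 302.98215115, -593.32187498,  807.36160821]), 'attitude': array([ 0.72746542, -0.17767625, -0.45447143])}
top {'fx': 455.2831741444279, 'fy': 455.2831741444279, 'cx': 320.4388764674692, 'cy': 185.4615082138266, 'eye': array([ 453.08238673,  -16.1996758 , 1357.02857027]), 'attitude': array([ 0.08243169, -0.11074817, -1.58952803])}
```

View pics/side0.png

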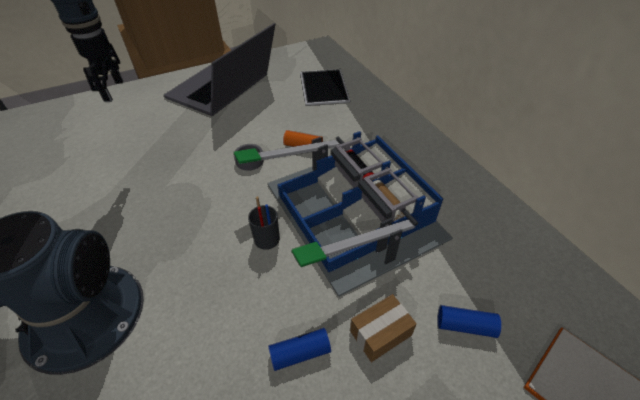

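View pics/top0.png

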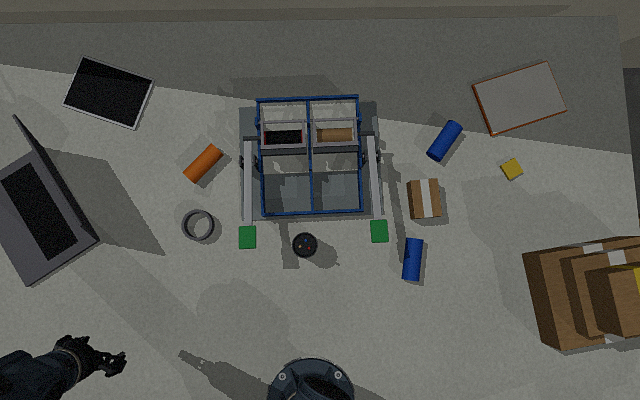

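The top view shows the brown tube at (335,133) in the right lane and the black tube at (283,137) in the left. The right green pad is at (379,231) in the top view and (309,254) in the side view. A blue tube lies near that pad at (413,260), and the pencil cup is at (305,245).

```bash
cat > h.py <<'E'
import numpy as np,cv2
from scipy.spatial.transform import Rotation as R
def ray(c,u,v):
    d=np.array([(u-c["cx"])/c["fx"],-(v-c["cy"])/c["fy"],-1]); d=R.from_rotvec(c["attitude"]).as_matrix()@d
    return np.array(c["eye"]),d/np.linalg.norm(d)
def plane(c,u,v,z):
    o,d=ray(c,u,v); return o+d*(z-o[2])/d[2]
def tri(c1,p1,c2,p2):
    o1,d1=ray(c1,*p1);o2,d2=ray(c2,*p2)
    t=np.linalg.lstsq(np.c_[d1,-d2],o2-o1,rcond=None)[0]
    a=o1+t[0]*d1;b=o2+t[1]*d2; return (a+b)/2,np.linalg.norm(a-b)
def green(c):
    h=cv2.cvtColor(c["frame"],cv2.COLOR_RGB2HSV); m=cv2.inRange(h,(50,120,60),(75,255,255))
    n,l,s,ce=cv2.connectedComponentsWithStats(m)
    return [(ce[i],s[i]) for i in range(1,n) if s[i][4]>60]
E
python3 - <<'E'
import pickle; from h import *
d=pickle.load(open("c0.pkl","rb"))
g={n:sorted(green(d[n]),key=lambda x:x[0][0]) for n in d}
for n in g: print(n,g[n])
P=[]
for i in(0,1):
    p,e=tri(d["side"],g["side"][i][0],d["top"],g["top"][i][0]); print(i,p.round(1),e.round(1),plane(d["top"],*g["top"][i][0],170).round(1)); P.append(p)
v=P[0]-P[1]; print("sep",np.linalg.norm(v),"yaw deg",np.degrees(np.arctan2(-v[0],v[1])))
for nm,uv,z in [("cup top",(305,245),95),("cup top edge R",(317,245),95),("blue near R",(413,239),25),("blue top end L",(405,240),25),("blue low left",(403,279),25),("base corner",(240,219),0),("basecorner",(380,219),0),("tray front wall mid",(313,214),55),("brown",(335,133),95)]:
    print(nm,plane(d["top"],*uv,z).round(0))
E
```

```text
side [(array([246.81617647, 155.11029412]), array([234, 148,  27,  16, 272], dtype=int32)), (array([308.66861598, 253.68421053]), array([292, 242,  34,  24, 513], dtype=int32))]
top [(array([246.89124668, 236.66312997]), array([239, 226,  17,  23, 377], dtype=int32)), (array([378.77297297, 230.51621622]), array([370, 220,  19,  22, 370], dtype=int32))]
0 [469.4 154.2 168. ] 0.6 [469.7 153.8 170. ]
1 [ 478.3 -188.9  166.2] 0.2 [ 478.1 -188.3  170. ]
sep 343.1991085097551 yaw deg 1.4813196437304885
cup top [444.   5.  95.]
cup top edge R [444. -28.  95.]
blue near R [ 454. -308.   25.]
blue top end L [ 452. -285.   25.]
blue low left [ 341. -274.   25.]
base corner [525. 198.   0.]
basecorner [ 516. -218.    0.]
tray front wall mid [532. -18.  55.]
brown [757. -85.  95.]
```

Checks: pad spacing is 343 mm (should be 344), pad height about 168 mm (170), rack yaw +1.5°. The brown tube falls in the right lane at roughly the predicted spot. I'll close the fingers and travel at height to the right pad, which is about -510 and -499 mm in tool x and y.

Request:
carry_out(deltas=[{"dp": [-0.5, -0.5, 0], "roll": 0, "fingers": 0}, {"dp": [-1, -1, 0], "roll": 0, "fingers": 0}, {"dp": [-1, -1, 0], "roll": 0, "fingers": 0}, {"dp": [-1, -1, 0], "roll": 0, "fingers": 0}, {"dp": [-1, -1, 0], "roll": 0, "fingers": 0}, {"dp": [-1, -1, 0], "roll": 0, "fingers": 0}, {"dp": [-1, -1, 0], "roll": 0, "fingers": 0}, {"dp": [-1, -1, 0], "roll": 0, "fingers": 0}])

```text
t: 0.9
position: [291.7, 277.3, 245.2]
ee_rot: [0.665, 3.07, -0.001]
ft_force: [0.3, 0.4, 0.3]
opening: 0.1
```

Request:
carry_out(deltas=[{"dp": [-1, -1, 0], "roll": 0, "fingers": 0}, {"dp": [-1, -1, 0], "roll": 0, "fingers": 0}, {"dp": [-1, -1, 0], "roll": 0, "fingers": 0}, {"dp": [-1, -1, 0], "roll": 0, "fingers": 0}, {"dp": [-1, -1, 0], "roll": 0, "fingers": 0}, {"dp": [-1, -1, 0], "roll": 0, "fingers": 0}, {"dp": [-1, -1, 0], "roll": 0, "fingers": 0}, {"dp": [-1, -1, 0], "roll": 0, "fingers": 0}])

```text
t: 1.7
position: [370.7, 65.6, 245.2]
ee_rot: [-0.666, -3.07, 0.0]
ft_force: [-0.3, 1.2, -0.2]
opening: -0.1
```

Request:
carry_out(deltas=[{"dp": [-1, -1, 0], "roll": 0, "fingers": 0}, {"dp": [-1, -1, 0], "roll": 0, "fingers": 0}, {"dp": [-1, -1, 0], "roll": 0, "fingers": 0}, {"dp": [-1, -1, 0], "roll": 0, "fingers": 0}, {"dp": [-1, -1, 0], "roll": 0, "fingers": 0}, {"dp": [-1, -1, 0], "roll": 0, "fingers": 0}, {"dp": [-1, -0.8, 0], "roll": 0, "fingers": 0}, {"dp": [-0.5, -0.3, 0], "roll": 0, "fingers": 0}])

```text
t: 2.5
position: [448.8, -126.0, 245.1]
ee_rot: [-0.668, -3.069, 0.001]
ft_force: [-0.1, -0.1, -0.8]
opening: -0.2
```

Run:
```python
from rig import *; from h import *
s=read_state(); p=s["position"]; print(s["t"],p,s["joints"],s["ee_rot"])
M=R.from_rotvec(s["ee_rot"]).as_matrix()
print("need tool mm",M.T@(np.array([474,-189,245])-p))
```

```text
2.5 [ 448.77309825 -125.97463855  245.08351826] [-2.73368125e-01  1.37651692e-01 -1.42184391e-01  1.29123199e+00
 -4.74228282e-04  1.55388771e-01] [-6.68279103e-01 -3.06938542e+00  7.18386123e-04]
need tool mm [-49.14565744 -46.83262233   0.09784232]
```

Request:
carry_out(deltas=[{"dp": [-1, -1, 0], "roll": 0, "fingers": 0}, {"dp": [-1, -1, 0.5], "roll": 0, "fingers": 0}, {"dp": [-0.4, -0.3, 0.8], "roll": 0, "fingers": 0}, {"dp": [0, 0, 0.7], "roll": 0, "fingers": 0}, {"dp": [0, 0, 0], "roll": 0, "fingers": 0}])

```text
t: 3.0
position: [472.1, -185.4, 203.5]
ee_rot: [-0.665, -3.066, -0.001]
ft_force: [-1.0, 0.1, -0.2]
opening: -0.1
```

Run:
```python
from rig import *; from h import *
import pickle
s=read_state(); p=s["position"]; print(s["t"],p,s["joints"],s["ft_force"])
M=R.from_rotvec(s["ee_rot"]).as_matrix()
print("need tool mm",M.T@(np.array([474,-189,184])-p))
c=capture("side"); cv2.imwrite("pics/side1.png",cv2.resize(c["frame"][120:320,200:500,::-1],None,fx=2.5,fy=2.5))
```

```text
3.0 [ 472.08587222 -185.35602227  203.53160069] [-3.74154848e-01  2.28494190e-01 -1.34986450e-01  1.21122253e+00
  2.82063265e-05  5.31567775e-02] [-0.97657339  0.13317961 -0.17762072]
need tool mm [-3.32837775 -2.51955588 19.51921167]
```

View pics/side1.png

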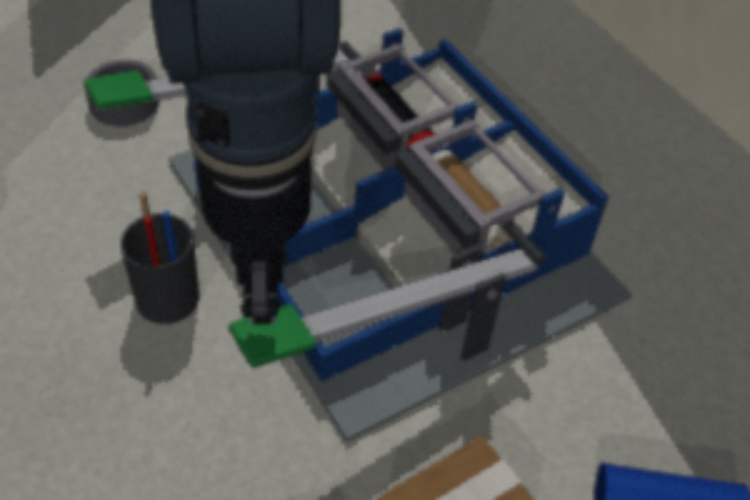

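The side crop shows the fingertips above the right pad (pad about (270,335) in the crop), clear of the cup, with the brown tube behind the right flap. I'll lower onto the pad now.

Request:
carry_out(deltas=[{"dp": [-0.2, -0.2, 0.4], "roll": 0, "fingers": 0}, {"dp": [0, 0, 0.4], "roll": 0, "fingers": 0}, {"dp": [0, 0, 0.3], "roll": 0, "fingers": 0}, {"dp": [0, 0, 0.3], "roll": 0, "fingers": 0}, {"dp": [0, 0, 0.3], "roll": 0, "fingers": 0}, {"dp": [0, 0, 0], "roll": 0, "fingers": 0}])

```text
t: 3.65
position: [475.1, -191.1, 171.0]
ee_rot: [-0.665, -3.07, 0.001]
ft_force: [-3.7, -1.1, 6.7]
opening: -0.3
```

Contact shows 6.7 N upward, as expected. I'll press on down.

Request:
carry_out(deltas=[{"dp": [0, 0, 0.4], "roll": 0, "fingers": 0}, {"dp": [0, 0, 0.5], "roll": 0, "fingers": 0}, {"dp": [0, 0, 0.5], "roll": 0, "fingers": 0}, {"dp": [0, 0, 0.5], "roll": 0, "fingers": 0}, {"dp": [0, 0, 0.5], "roll": 0, "fingers": 0}, {"dp": [0, 0, 0.5], "roll": 0, "fingers": 0}, {"dp": [0, 0, 0.3], "roll": 0, "fingers": 0}, {"dp": [0, 0, 0], "roll": 0, "fingers": 0}])

```text
t: 4.45
position: [475.6, -191.1, 107.2]
ee_rot: [0.665, 3.07, -0.0]
ft_force: [-2.6, 0.1, 6.8]
opening: 0.1
```

Run:
```python
from rig import *; from h import *
s=read_state(); print(s["t"],s["position"],s["ft_force"])
c=capture("top"); cv2.imwrite("pics/top2.png",cv2.resize(c["frame"][80:280,200:450,::-1],None,fx=3,fy=3))
c=capture("side"); cv2.imwrite("pics/side2.png",cv2.resize(c["frame"][120:320,200:500,::-1],None,fx=2.5,fy=2.5))
```

```text
4.45 [ 475.56803587 -191.06848404  107.21668469] [-2.57814812  0.0513334   6.83662866]
```

View pics/side2.png

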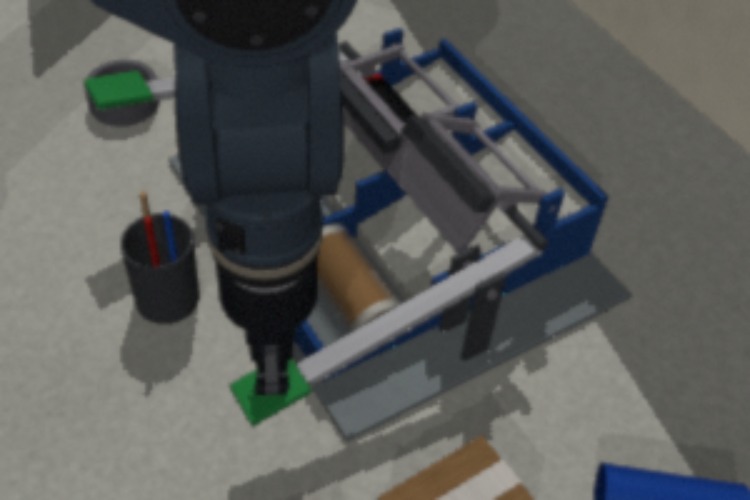

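View pics/top2.png

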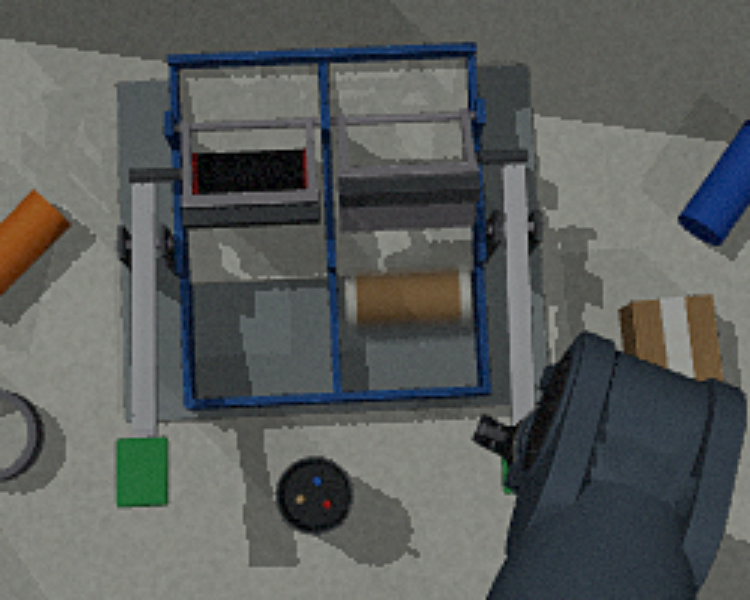

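The lever is down with 7 N at the pad, and the right flap is up. The brown tube is in the tray area at (408,297) in the top crop and still rolling. I'll hold until it settles.

Request:
carry_out(deltas=[{"dp": [0, 0, 0], "roll": 0, "fingers": 0}, {"dp": [0, 0, 0], "roll": 0, "fingers": 0}, {"dp": [0, 0, 0], "roll": 0, "fingers": 0}, {"dp": [0, 0, 0], "roll": 0, "fingers": 0}, {"dp": [0, 0, 0], "roll": 0, "fingers": 0}, {"dp": [0, 0, 0], "roll": 0, "fingers": 0}, {"dp": [0, 0, 0], "roll": 0, "fingers": 0}, {"dp": [0, 0, 0], "roll": 0, "fingers": 0}])

```text
t: 5.35
position: [475.5, -191.0, 107.9]
ee_rot: [0.665, 3.07, -0.001]
ft_force: [-3.6, 0.0, 6.6]
opening: -0.1
```

Run:
```python
from rig import *; from h import *
s=read_state(); print(s["t"],s["position"],s["ft_force"])
c=capture("top"); cv2.imwrite("pics/top3.png",cv2.resize(c["frame"][80:280,200:450,::-1],None,fx=3,fy=3))
```

```text
5.35 [ 475.52906817 -191.04845158  107.94709426] [-3.63311474  0.03201782  6.6457447 ]
```

View pics/top3.png

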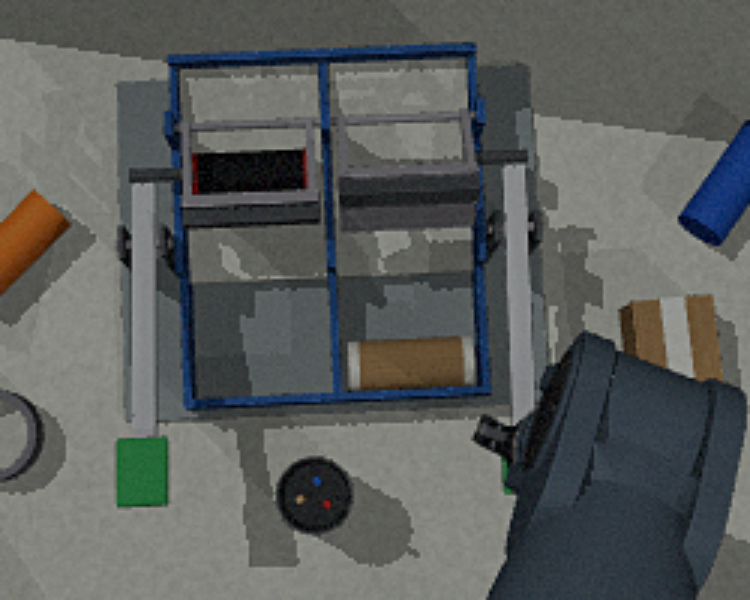

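The brown tube lies in the tray against the front wall, at (410,362) in the crop. I'll ease the lever up at about 50 mm/s.

Request:
carry_out(deltas=[{"dp": [0, 0, -0.1], "roll": 0, "fingers": 0}, {"dp": [0, 0, -0.2], "roll": 0, "fingers": 0}, {"dp": [0, 0, -0.25], "roll": 0, "fingers": 0}, {"dp": [0, 0, -0.25], "roll": 0, "fingers": 0}, {"dp": [0, 0, -0.25], "roll": 0, "fingers": 0}, {"dp": [0, 0, -0.25], "roll": 0, "fingers": 0}, {"dp": [0, 0, -0.25], "roll": 0, "fingers": 0}, {"dp": [0, 0, -0.25], "roll": 0, "fingers": 0}])

```text
t: 6.2
position: [475.4, -191.1, 144.2]
ee_rot: [0.665, 3.07, -0.001]
ft_force: [-1.7, -0.5, 7.2]
opening: -0.1
```

Request:
carry_out(deltas=[{"dp": [0, 0, -0.25], "roll": 0, "fingers": 0}, {"dp": [0, 0, -0.25], "roll": 0, "fingers": 0}, {"dp": [0, 0, -0.25], "roll": 0, "fingers": 0}, {"dp": [0, 0, -0.25], "roll": 0, "fingers": 0}, {"dp": [0, 0, -0.25], "roll": 0, "fingers": 0}, {"dp": [0, 0, -0.2], "roll": 0, "fingers": 0}, {"dp": [0, 0, -0.2], "roll": 0, "fingers": 0}, {"dp": [0, 0, -0.2], "roll": 0, "fingers": 0}])

```text
t: 7.0
position: [477.7, -191.2, 181.8]
ee_rot: [0.663, 3.066, 0.0]
ft_force: [4.5, 0.1, 4.2]
opening: -0.5
```

Request:
carry_out(deltas=[{"dp": [0, 0, -0.15], "roll": 0, "fingers": 0}, {"dp": [0, 0, -0.15], "roll": 0, "fingers": 0}, {"dp": [0, 0, -0.15], "roll": 0, "fingers": 0}, {"dp": [0, 0, -0.15], "roll": 0, "fingers": 0}, {"dp": [0, 0, -0.2], "roll": 0, "fingers": 0}, {"dp": [0, 0, -0.3], "roll": 0, "fingers": 0}])

```text
t: 7.6
position: [475.2, -191.0, 202.3]
ee_rot: [-0.665, -3.069, -0.0]
ft_force: [0.5, -0.1, 0.0]
opening: -0.1
```

Request:
carry_out(deltas=[{"dp": [0, 0, -0.5], "roll": 0, "fingers": 0}, {"dp": [0, 0, -1], "roll": 0, "fingers": 0}, {"dp": [0.5, 0, -1], "roll": 0, "fingers": 0}, {"dp": [1, 0, -0.5], "roll": 0, "fingers": 0}, {"dp": [1, 0, 0], "roll": 0, "fingers": 0}, {"dp": [1, 0, 0], "roll": 0, "fingers": 0}, {"dp": [1, 0, 0], "roll": 0, "fingers": 0}, {"dp": [0, 0, 0], "roll": 0, "fingers": 0}])

```text
t: 8.4
position: [391.9, -153.0, 263.3]
ee_rot: [0.665, 3.07, -0.0]
ft_force: [-0.9, 0.9, 0.5]
opening: -0.0
```

Run:
```python
from rig import *; from h import *
import pickle
s=read_state(); print(s["t"],s["position"],s["ft_force"])
d0=pickle.load(open("c0.pkl","rb"))
t=capture("top"); cv2.imwrite("pics/top4.png",cv2.resize(t["frame"][80:300,180:450,::-1],None,fx=2.7,fy=2.7))
c=capture("side"); cv2.imwrite("pics/side4.png",c["frame"][:,:,::-1])
for n,f in(("top",t),("side",c)):
    print(n,[(a.round(1),b[4]) for a,b in green(d0[n])],[(a.round(1),b[4]) for a,b in green(f)])
```

```text
8.4 [ 391.9097393  -153.03504842  263.31579711] [-0.86801001  0.93217568  0.5019251 ]
top [(array([378.8, 230.5]), np.int32(370)), (array([246.9, 236.7]), np.int32(377))] [(array([378.5, 230.2]), np.int32(357)), (array([246.9, 236.8]), np.int32(382))]
side [(array([246.8, 155.1]), np.int32(272)), (array([308.7, 253.7]), np.int32(513))] [(array([308.7, 253.7]), np.int32(512))]
```

View pics/side4.png

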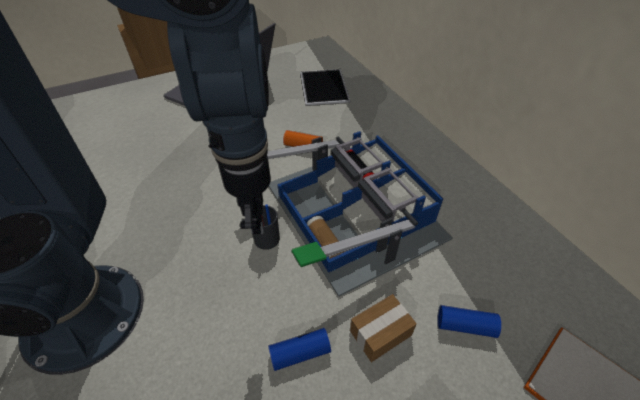

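View pics/top4.png

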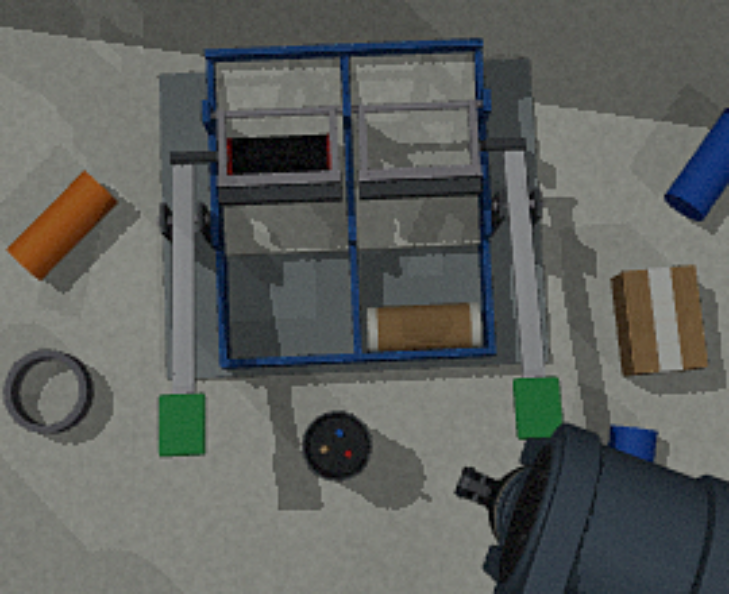

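The final views show the right flap shut and the right pad back at its starting pixel. The brown tube is in the tray at (425,328) in the top crop, and the black tube and the other items look unmoved. The gripper is in free air.

Run:
```python
from rig import *
print(job_done()); s=read_state(); print(s["t"],s["ft_force"])
```

```text
the job is handed in; nothing more can be done
None
the job is handed in; nothing more can be done
```

The brown tube is in the tray, its flap is shut again, and I handed the job in at about 8.4 s on the robot's clock.

- **What I did:** I pressed the green pad on the right, the brown tube's side, with closed fingers at about 7 N. I held it down until pictures showed the tube resting against the tray's front wall. I then eased the lever up at 30–50 mm/s, well under the 300 mm/s slamming limit, and moved clear.
- **Last checks:**
  - **Lever and flap:** the right pad is back within half a pixel of where it started, and the flap looks shut.
  - **Tubes:** the brown tube is in the tray and the black one is still in its lane.
  - **Other items:** the cup, tape, carton and look-alikes looked undisturbed where visible.
  - **Arm:** the wrist force was near zero with the gripper in free air.
- **What I couldn't confirm:** the arm hid the left pad in the last side view, so I checked that one only from the top. I didn't measure the force or lever speed continuously, only at the end of each move. After hand-in, no further reading was possible.

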